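# Level the pantry shelf riser with its screw foot and a spirit level

## Robot

A 6-joint arm with a two-finger parallel gripper is mounted at the origin on the work surface. World frame = base frame: x ahead of the robot, y to its left, z up, the work surface at z = 0. Lengths are in mm, angles in rad, forces in N, time in s.
With the tool pointing down it reaches from about 350 to 725 mm from the base axis. Payload 6 kg.
Tool frame: the origin (TCP) lies midway between the tips of the shut fingers; the grasp point (between the pads) lies 19 mm behind it; z points along the fingers, y is the line along which they close (so a half turn about z gives the same grasp; the last joint's range is limited). The gripper opens to 85 mm and grips with 20 to 120 N. Pads are 22 mm wide; open, the fingers measure 114 mm over their backs; the gripper's body (76 mm by 85 mm) begins 54 mm behind the grasp point. The pads swing forward as they close: fully open they stand 13 mm farther back than shut.
Start: joints at [-0.96, 0.04, 0.085, 0, -1.615, -0.334], TCP at [163.977, -577.135, 231.261] pointing down, gripper open.
Joint ranges: [-2.56, 2.56], [-1.29, 2.01], [-1.08, 1.49], [-3.29, 1.98], [-2.81, -0.18], [-2.99, 2.99]. Speed limits (rad/s): [2.57, 2.57, 3.01, 3.14, 3.14, 3.14].

## Interface

Orientations are given as a rotation vector (axis times angle).
In Python, from plant import manip gives the robot as it stands.
- The arm moves only by the shell command python3 -m jog 'ROWS' [FORCE]. ROWS is JSON, one flat list of numbers, 5 for each row, row after row: the shift along the world's x, y, z in units of 75 cm (1.0 is 75 cm), then the turn about the world's z in units of 90 degrees (1.0 is 90 degrees), then the finger opening in mm, from 0 to 85.4. A call has 1 to 12 rows; each row is the pose to reach, as a shift and turn from the pose commanded when the call began; what a row does not reach only later rows make up. A row lasts 1/12 s, in which the tool goes at most 41.7 mm and 7.16 degrees, less where a joint would pass 70% of its speed; a pose out of reach is approached as far as the arm can. A call with a number of a shift or a turn outside -1 to 1 is refused whole. A call with a gripper value outside its range is refused whole. The fingers move at their own pace and stop on an object; FORCE is the grip in N (left out, the last holds). Time passes only in rows, so rows that repeat a pose let the fingers close. It gives the time, the measured TCP pose, the force, the opening and the grip force at its end, in the units of the state.
- manip.observe(): the state, without advancing time (a new reading comes with each control period).
- manip.get_image(name): name is "side" or "top"; returns a dict with "color" (480x640x3 uint8, red, green, blue), "vfov" (degrees; the focal length in pixels is half the picture's height over the tangent of half this angle, whatever the lens; pixels are square), "cx", "cy" (the principal point, pixels), "extrinsics" (4x4, takes a point from camera to world coordinates). Camera axes: x right, y up, looking along -z (the intrinsics and any distortion apply to the point x, -y, -z); pixel columns grow to the right and rows downward; lengths in mm; the calibration is good to about 2 mm. A picture is of the moment at which its call begins. There is no depth.
- manip.close_job(): hands the job in; it is judged then, once.
The state is a dict: "t": time; "qpos": joint angles; "qvel": joint speeds; "joint_efforts": joint torques, N m; "position": TCP position; "tcp_rot": TCP orientation; "wrist_force": force on the tool from outside, world axes, zero at the start; "moment": the same for the moment, N m; "opening": finger opening in mm; "grip_force": force on a finger pad.
Only numpy, scipy, OpenCV 4.12 (cv2) and the standard library are available. Lean on these libraries where they do the work, as an engineer would, in place of code of your own. Each camera call takes 0.05 s, during which the arm holds its last target. There are 200 camera calls.

## Task

The wooden shelf riser in the pantry sags at the end that stands on the screw foot. Make room on it by nesting the tumbler that stands in the middle of the board into its twin at the back, lay the spirit level lengthwise on the board, and then turn the black hand knob of the foot until the bubble sits centred between the two lines of the vial. Last, press the level straight down on the board with about the weight of a kilogram (10 N) and finish like that, still pressing, with the bubble centred; leave everything else where it stands.

Things in the scene. Friction and masses are not known exactly. Their poses are not given: they have to be found in the camera images.
- riser: Wooden shelf riser: board 400 mm long (its y), 240 mm deep (its x), top 100 mm above the tiles. This fixed frame lies on the tiles under the board's centre, z up. The +y end stands on two fixed glides (tilting line y = +170 mm), the -y end on one levelling foot at x = 0, y = -150 mm. The foot end starts 0.9 to 1.9 mm too low.
- board: The tilting board with its end panel. Origin at tile level (4 mm up) under the fixed-glide end, at riser x = 0, y = +170 mm; axes as the riser's when level. Top face 96 mm above this origin; board runs from y = -370 to +30 mm here, x = -120 to +120 mm.
- foot_knob (a point): Middle of the black fluted round hand knob on the levelling foot: 41 mm across, 118 to 144 mm above the tiles (its underside 18 mm over the board), stem 16 mm thick; axes as the riser's, not turning with it. Thread 4 mm a turn: turned CLOCKWISE seen from above it RAISES that end of the board, 0.64 mm/rad; the knob keeps its height. Friction 0.12 N m; stays where left. Any grasp yaw serves.
- level: Aluminium pocket spirit level, 180 mm long (its x), 26 mm wide, 40 mm high, about 0.33 kg. Origin at the centre of its flat underside, z up. The lower 24 mm is a solid bar; on it two solid end blocks (31 to 90 mm from the middle, tops at 40 mm), between them the 20 mm thick vial, top at 38 mm. Starts upright on the tiles at the robot's left, its length roughly along the robot's x.
- bubble (a joint): Place of the bubble along the vial, m, + toward the level's +x end, 0 = centred between the two lines (21 mm apart); range +-16 mm. The bubble (15 mm long) moves toward the higher end, 2.3 mm per mrad of tilt along the level, and needs about 1.5 s to come to rest. With the level lengthwise on the board, turning the foot 1 rad moves it 4.6 mm.
- tumbler_front: White melamine stacking tumbler, open top, 100 mm high, rim 68 mm across, foot 42 mm across, walls 3 mm, straight foot to 36 mm up, then a stacking shoulder 41 mm up, then widening to the rim. About 90 g. Origin at the centre of its underside. Stands in the middle of the board, toward the front; nested into the other its underside comes about 40 mm above the other's.
- tumbler_back: The twin tumbler, same size; stands upright at the back of the board (high x of the riser), either at the fixed-glide end or nearer to the middle.
- jar: Glass jar, 60 mm across, 100 mm high, origin under its centre; stands at the back of the board in the other back place. Leave alone.
- cooker_lid: Steel pressure-cooker lid with long black handle and black valve knob, 236 mm across, lying on the tiles at the right. Leave alone.
- can: Food can, 74 mm across, 110 mm high, on the tiles behind the left end of the riser. Leave alone.
- oil: Oil bottle, 70 mm across, 230 mm high, on the tiles at the right behind the riser. Leave alone.
Things that resemble listed ones, but are neither listed nor needed, are in the scene too. Of the things that look like the level, take the one that is farthest from the robot's base at the start.

How it is judged:
By the outcome, as a careful person would: the job done as asked, in the order asked, and still so for the second after the job is handed in, while the arm keeps its last pose, push and grip.
It also fails if it takes over 72 s, if anything falls off the work surface, if the arm or the gripper's body presses on something with over 40 N, if the wrist force passes 120 N, or if a joint passes its speed limit or range.

## Working session

There is one attempt and no reset: what is moved stays moved. The work goes in short steps, Python scripts to look and compute and a shell command to move; the robot and the scene stay as the last step left them, time stands still between calls to the robot, and variables do not carry over. Pictures are saved under pics/ and viewed, at most 10 in all, crops included, and the job is handed in when it is done.

```bash
ls; mkdir -p pics
python3 - <<'E'
from plant import manip
import cv2
s=manip.observe();print(s['t'],s['position'],s['tcp_rot'],s['wrist_force'],s['opening'])
for n in('side','top'):
    d=manip.get_image(n);cv2.imwrite(f'pics/{n}0.png',d['color'][:,:,::-1]);print(n,d['vfov'],d['cx'],d['cy'],d['extrinsics'],[k for k in d])
E
```

```text
pics
0.0 [ 163.9576445  -576.82671469  230.26558545] [ 4.33332654e-01 -3.11122063e+00 -2.72553134e-03] [-0.4057097  -0.278444    0.08282766] 84.99055448471279
side 43.31081666768495 318.6906917848723 233.37374707098311 [[-9.97974566e-01  5.71615573e-02 -2.79163451e-02  4.72030386e+02]
 [-6.11536352e-02 -7.41190350e-01  6.68503626e-01  9.30646149e+02]
 [ 1.75213827e-02  6.68856802e-01  7.43184754e-01  1.19391212e+03]
 [ 0.00000000e+00  0.00000000e+00  0.00000000e+00  1.00000000e+00]] ['color', 'vfov', 'cx', 'cy', 'extrinsics']
top 45.57009882912012 323.194738261105 249.30778404604376 [[-1.35376918e-02  9.82455572e-01 -1.86004783e-01  2.21214145e+02]
 [-9.99732274e-01 -1.67900034e-02 -1.59209076e-02 -8.14974693e+01]
 [-1.87646053e-02  1.85739452e-01  9.82419842e-01  1.56379107e+03]
 [ 0.00000000e+00  0.00000000e+00  0.00000000e+00  1.00000000e+00]] ['color', 'vfov', 'cx', 'cy', 'extrinsics']
```

View pics/side0.png

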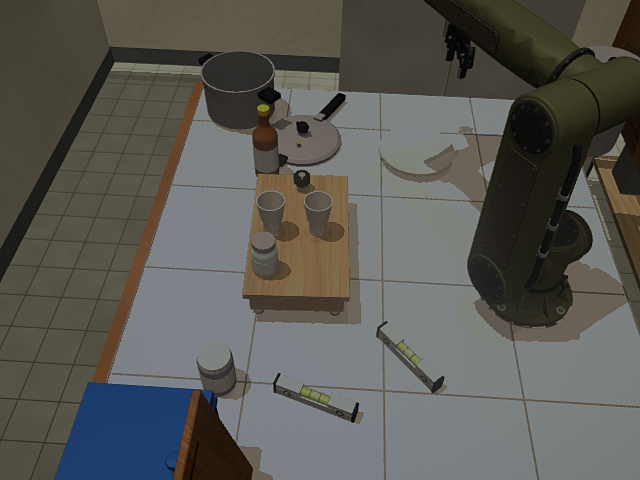

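View pics/top0.png

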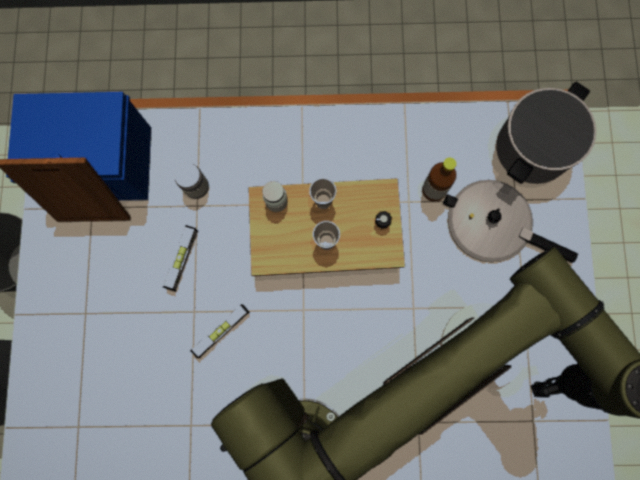

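Side view: the riser is at about (300,235), with the jar at (264,255), the back tumbler at (271,205), the front tumbler at (318,205) and the foot knob at (302,180). The levels are at (316,396) and (410,357).

Top view:
- **Level candidates:** (180,258) is the far one and (220,331) the near one. I choose (180,258).
- **Knob candidates:** the foot knob is at (383,219) on the board. The cooker-lid valve at (494,216) is not it.
- **Tumbler candidates:** front (326,235), back (322,192). The jar at (274,195) and the can at (192,180) are not tumblers.

```bash
cat > h.py <<'E'
import numpy as np,cv2
from plant import manip
def ray(d,u,v):
    f=240/np.tan(np.radians(d['vfov']/2));E=d['extrinsics']
    r=E[:3,:3]@np.array([(u-d['cx'])/f,-(v-d['cy'])/f,-1]);return E[:3,3],r/np.linalg.norm(r)
def onz(d,u,v,z):
    o,r=ray(d,u,v);return (o+r*(z-o[2])/r[2])
def tri(d1,p1,d2,p2):
    A=0;b=0
    for d,p in((d1,p1),(d2,p2)):
        o,r=ray(d,*p);P=np.eye(3)-np.outer(r,r);A=A+P;b=b+P@o
    return np.linalg.solve(A,b)
def pix(d,P):
    f=240/np.tan(np.radians(d['vfov']/2));E=d['extrinsics'];c=E[:3,:3].T@(np.asarray(P,float)-E[:3,3])
    return d['cx']-f*c[0]/c[2],d['cy']+f*c[1]/c[2]
def crop(d,u0,v0,u1,v1,k):return cv2.resize(d['color'][v0:v1,u0:u1,::-1],None,fx=k,fy=k,interpolation=cv2.INTER_CUBIC)
E
python3 - <<'E'
from h import *
np.set_printoptions(precision=1,suppress=True)
t=manip.get_image('top');s=manip.get_image('side')
for d,n in((t,'t'),(s,'s')):
    h=cv2.cvtColor(d['color'],cv2.COLOR_RGB2HSV)
    m=cv2.inRange(h,(8,70,60),(25,255,255))
    cs,_=cv2.findContours(m,0,2);
    for c in cs:
        if cv2.contourArea(c)>4000:
            r=cv2.minAreaRect(c);hull=cv2.convexHull(c);q=cv2.approxPolyDP(hull,5,True)[:,0]
            print(n,cv2.contourArea(c),q.tolist(),[onz(d,*p,100).round(0).tolist() for p in q])
a=crop(t,240,165,410,285,4);b=crop(t,150,215,260,365,4)
cv2.imwrite('pics/c1.png',np.hstack([cv2.resize(a,(500,353)),np.vstack([cv2.resize(b,(259,353))])]))
a=crop(s,235,160,365,320,3.7);b=crop(s,265,365,365,425,3)
im=np.zeros((592,790,3),np.uint8);im[:a.shape[0],:a.shape[1]]=a;im[:180,485:785]=b;
cv2.imwrite('pics/c2.png',im)
E
```

```text
t 12119.5 [[396, 179], [402, 266], [252, 274], [250, 187]] [[686.0, -254.0, 100.0], [451.0, -261.0, 100.0], [436.0, 128.0, 100.0], [671.0, 135.0, 100.0]]
s 12806.0 [[258, 173], [346, 176], [349, 298], [342, 311], [251, 308], [242, 294]] [[688.0, -257.0, 100.0], [453.0, -264.0, 100.0], [434.0, 134.0, 100.0], [448.0, 170.0, 100.0], [647.0, 177.0, 100.0], [672.0, 141.0, 100.0]]
```

View pics/c1.png

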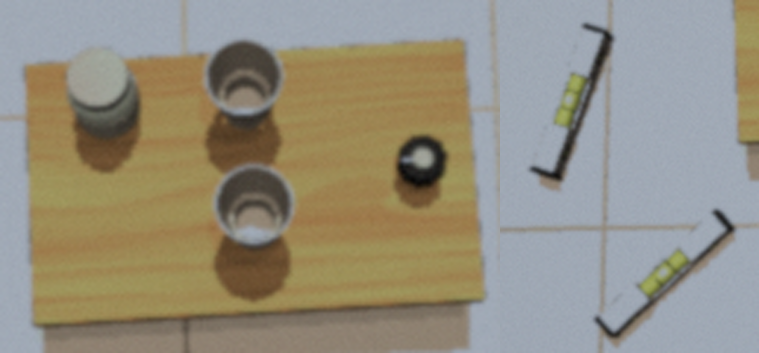

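View pics/c2.png

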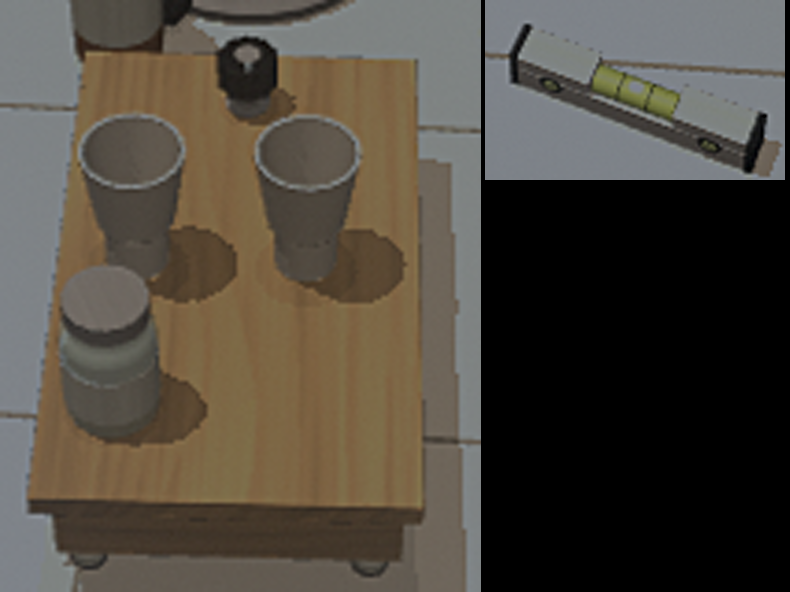

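The crops confirm the choices. The far level, (180,258) in the top view, is upright with yellow vial and black end caps. Rims in full-image pixels are front (326.7,234.4) top and (318.1,201.4) side, back (323,192.2) top and (270.8,200.8) side. The foot knob is at (383.2,219.8) in the top view.

Run:
```python
from h import *
np.set_printoptions(precision=1,suppress=True)
t=manip.get_image('top');s=manip.get_image('side')
for n,a,b,z in(('front',(326.7,234.4),(318.1,201.4),198),('back',(323,192.2),(270.8,200.8),199),('knob',(383.2,219.8),(301.8,174.9),143)):
    print(n,tri(t,a,s,b),onz(t,*a,z),onz(s,*b,z))
# expected knob pixels
print('levelends',onz(t,191.2,228.4,40),onz(t,169.1,289,40),onz(s,277.3,378.3,40),onz(s,355.3,408.3,40))
c=[]
for d in(t,s):
    h=cv2.cvtColor(d['color'],cv2.COLOR_RGB2HSV);m=cv2.inRange(h,(24,80,80),(40,255,255))
    n,l,st,ce=cv2.connectedComponentsWithStats(m)
    print([(ce[i],st[i,4],onz(d,*ce[i],34)) for i in range(1,n) if st[i,4]>15])
# jar
print('jar',onz(t,240+98/2.94,165+76/2.94,200),'rz',manip.observe()['t'])
```

```text
front [517.3 -68.4 194.7] [516.7 -68.4 198. ] [516.9 -65.  198. ]
back [626.1 -60.9 194.9] [623.6 -60.8 199. ] [626.6 -57.3 199. ]
knob [ 565.8 -212.9  142. ] [ 564.2 -212.6  143. ] [ 567.  -212.4  143. ]
levelends [574.3 304.9  40. ] [408.  359.7  40. ] [577.3 310.   40. ] [411.5 366.2  40. ]
[(array([449.2, 163.4]), np.int32(126), array([ 748.9, -411.8,   34. ])), (array([358.8, 182. ]), np.int32(93), array([ 699.9, -158.5,   34. ])), (array([394.4, 214.8]), np.int32(19), array([ 604. , -253.9,   34. ])), (array([269.2, 228.8]), np.int32(394), array([570.7,  90.9,  34. ])), (array([395. , 226.8]), np.int32(105), array([ 570.2, -254.2,   34. ])), (array([179.8, 257.3]), np.int32(114), array([495.3, 335.3,  34. ])), (array([361.7, 249.4]), np.int32(89), array([ 508.8, -161.6,   34. ])), (array([388.2, 248.3]), np.int32(18), array([ 510.5, -233.5,   34. ])), (array([304.5, 252.2]), np.int32(20), array([503.7,  -5.7,  34. ])), (array([366.1, 256.5]), np.int32(205), array([ 489.1, -172.9,   34. ])), (array([258.5, 255.7]), np.int32(19), array([496. , 119.9,  34. ])), (array([273.2, 254.
[... 513 characters left out ...]
, array([ 172.7, -362.5,   34. ])), (array([219.4, 330.9]), np.int32(121), array([294.5, 222.6,  34. ])), (array([595.1, 331.7]), np.int32(81), array([ 278. , -768.9,   34. ])), (array([251.9, 425.7]), np.int32(775), array([ 50.7, 133.7,  34. ])), (array([306.9, 404.5]), np.int32(43), array([101.9,  -8.8,  34. ])), (array([279.4, 466.5]), np.int32(370), array([-49.9,  62.5,  34. ])), (array([315.4, 472.9]), np.int32(135), array([-66.4, -29.2,  34. ]))]
[(array([262.6, 107.6]), np.int32(75), array([ 725.6, -634.2,   34. ])), (array([408.3, 352.8]), np.int32(154), array([297.5, 224.8,  34. ])), (array([314.8, 395.1]), np.int32(198), array([496. , 339.8,  34. ]))]
jar [629.2  62.4 200. ] rz 0.3
```

Front tumbler is at about (517,-67), back tumbler at (625,-59), and the knob at (566,-212). The riser centre is (561,-62) with yaw 0.042. The level is at (495,336) with yaw -0.32. I'm moving over the front tumbler with the finger line along y.

```bash
python3 -m jog '[0.47,0.68,0.01,-0.155,85, 0.47,0.68,0.01,-0.155,85, 0.47,0.68,0.01,-0.155,85, 0.47,0.68,0.01,-0.155,85, 0.47,0.68,0.01,-0.155,85, 0.47,0.68,0.01,-0.155,85, 0.47,0.68,0.01,-0.155,85, 0.47,0.68,0.01,-0.155,85, 0.47,0.68,0.01,-0.155,85, 0.47,0.68,0.01,-0.155,85, 0.47,0.68,0.01,-0.155,85, 0.47,0.68,0.01,-0.155,85]' 25
```

```text
t: 1.3
position: [445.4, -169.1, 237.7]
tcp_rot: [-0.053, 3.14, 0.0]
wrist_force: [1.1, -1.7, 0.4]
opening: 85.0
grip_force: 0.0
```

```bash
python3 -m jog '[0.092,0.132,0,0,85, 0.092,0.132,0,0,85, 0.092,0.132,0,0,85, 0.092,0.132,0,0,85, 0.092,0.132,0,0,85, 0.092,0.132,0,0,85]'
python3 - <<'E'
from h import *
s=manip.get_image('side');t=manip.get_image('top')
cv2.imwrite('pics/c3.png',np.hstack([crop(s,235,120,365,260,3),crop(t,270,150,400,290,3)]));print(manip.observe()['position'])
E
```

```text
t: 1.8
position: [513.6, -72.1, 237.2]
tcp_rot: [0.053, -3.141, 0.0]
wrist_force: [-0.1, -0.3, -0.0]
opening: 85.2
grip_force: 0.0
[513.31414557 -72.96362601 237.62508382]
```

View pics/c3.png

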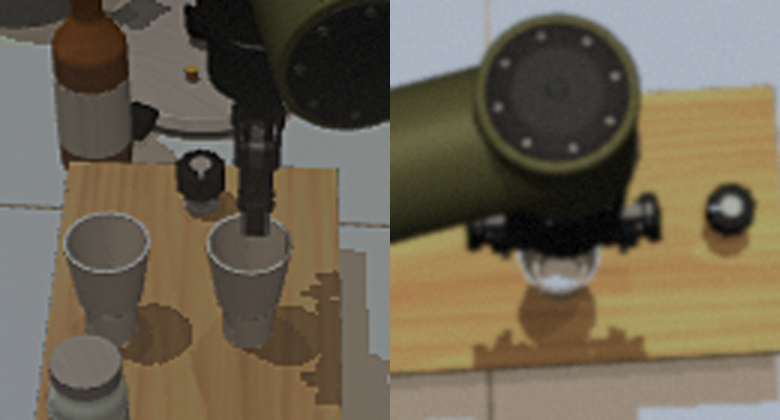

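The gripper straddles the front tumbler about 5 mm off centre, and both views show clearance. I'll correct that and descend.

```bash
python3 -m jog '[0.005,0.007,0,0,85, 0.005,0.007,-0.04,0,85, 0.005,0.007,-0.07,0,85, 0.005,0.007,-0.097,0,85, 0.005,0.007,-0.097,0,85, 0.005,0.007,-0.097,0,60, 0.005,0.007,-0.097,0,60, 0.005,0.007,-0.097,0,60, 0.005,0.007,-0.097,0,60, 0.005,0.007,-0.097,0,60, 0.005,0.007,-0.097,0,60, 0.005,0.007,-0.097,0,60]' 25
```

```text
t: 2.9
position: [518.3, -67.1, 166.5]
tcp_rot: [-0.052, 3.138, -0.0]
wrist_force: [0.1, -0.3, 5.1]
opening: 65.2
grip_force: 28.3
```

```bash
python3 -m jog '[0,0,0.05,0,60, 0,0,0.1,0,60, 0,0,0.152,0,60, 0,0,0.152,0,60, 0.05,0.003,0.152,0,60, 0.1,0.007,0.152,0,60, 0.144,0.01,0.152,0,60, 0.144,0.01,0.152,0,60, 0.144,0.01,0.152,0,60, 0.144,0.01,0.152,0,60]' 25
python3 - <<'E'
from h import *
s=manip.get_image('side');t=manip.get_image('top')
cv2.imwrite('pics/c4.png',np.hstack([crop(s,215,90,345,260,3),crop(t,270,120,400,290,3)]));print(manip.observe()['position'])
E
```

```text
t: 3.73
position: [625.3, -59.4, 277.8]
tcp_rot: [0.052, -3.14, 0.0]
wrist_force: [0.2, -0.9, -1.0]
opening: 65.5
grip_force: 28.8
[624.90894918 -59.58424195 279.83717154]
```

View pics/c4.png

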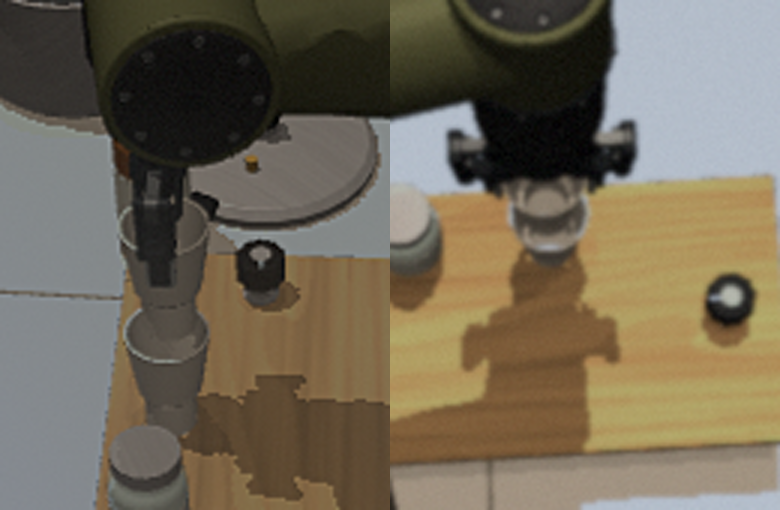

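The upper tumbler hangs over the back one. Its side-view rim is at about (269.7,169) in full pixels, against about (270.3,202) for the lower rim. I'll check the offset.

Run:
```python
from h import *
s=manip.get_image('side')
print(onz(s,269.7,168.7,312),onz(s,270.5,201.5,198), onz(s,269.7,169.7,312))
```

```text
[622.60994402 -42.73909622 312.        ] [627.16972341 -55.99830761 198.        ] [622.23907588 -39.53730504 312.        ]
```

Run:
```python
from h import *
s=manip.get_image('side');t=manip.get_image('top')
print('orig foot near',pix(s,(517,-46,99)),'expect v 235.1')
for z in (195,205,213,220):print(z,'foot near',pix(s,(625,-38,z)),'rim c',pix(s,(625,-59.5,z+100)),'rim near',pix(s,(625,-25.5,z+100)),'rim far',pix(s,(625,-93.5,z+100)))
print('tip',pix(s,(625,-26,287)))
print('lower rim near/far',pix(s,(625,-25,199)),pix(s,(625,-93,199)))
```

```text
orig foot near (np.float64(316.90455082753846), np.float64(235.79847722347094)) expect v 235.1
195 foot near (np.float64(270.5978887507908), np.float64(207.98199018151266)) rim c (np.float64(269.82658800045135), np.float64(169.32006150750948)) rim near (np.float64(268.0214618797642), np.float64(179.82459104770612)) rim far (np.float64(271.57124288471584), np.float64(159.16743086349203))
205 foot near (np.float64(270.4165246014395), np.float64(204.93048860113282)) rim c (np.float64(269.63270951319004), np.float64(165.91413624638923)) rim near (np.float64(267.8139170047435), np.float64(176.41916756956294)) rim far (np.float64(271.39023743215694), np.float64(155.76295860828225))
213 foot near (np.float64(270.27002763602826), np.float64(202.4656369583332)) rim c (np.float64(269.47603589122303), np.float64(163.1618007276511)) rim near (np.float64(267.64617010302163), np.float64(173.66675444708844)) rim far (np.float64(271.24399134597985), np.float64(153.01226388730078))
220 foot near (np.float64(270.1408039976941), np.float64(200.2914137835232)) rim c (np.float64(269.3377848984103), np.float64(160.73310141475991)) rim near (np.float64(267.49812603038674), np.float64(171.23762792348532)) rim far (np.float64(271.1149601698178), np.float64(150.5853587687506))
tip (np.float64(268.21264751911525), np.float64(182.36417659650994))
lower rim near/far (np.float64(269.87522504004374), np.float64(210.81082140130437)) (np.float64(273.18946853298314), np.float64(190.19449911871058))
```

Run:
```python
from h import *
s=manip.get_image('side');g=cv2.cvtColor(s['color'],cv2.COLOR_RGB2GRAY).astype(int)
for u in (258,261,280,282): print(u,[(v,g[v,u]) for v in range(150,216)if True][::1] if 0 else ' '.join(map(str,g[150:216,u])))
```

```text
258 83 87 85 86 85 86 90 120 137 80 72 73 74 72 72 73 73 69 68 78 117 106 63 69 70 70 66 71 72 77 88 95 96 113 116 115 113 112 113 112 114 113 114 113 115 128 132 96 80 68 69 64 68 72 88 106 108 61 68 79 87 94 103 110 110 105
261 26 24 24 26 28 37 45 32 28 26 25 26 25 28 27 31 29 30 31 33 32 44 54 30 29 44 62 72 70 69 68 71 69 70 68 68 67 73 94 102 108 105 112 144 87 75 78 80 79 79 78 80 78 78 77 75 75 104 137 60 67 72 73 70 72 70
280 113 115 114 90 8 20 58 102 70 72 72 72 73 72 72 73 72 69 70 70 82 88 65 68 66 66 67 67 66 67 66 66 66 64 65 61 59 72 78 78 77 79 78 85 73 63 67 71 72 75 79 78 76 79 76 74 84 98 71 67 69 68 70 70 68 68
282 113 113 112 116 81 18 22 37 75 93 64 65 65 66 63 62 61 63 87 86 64 62 63 62 60 59 58 56 55 54 53 65 65 77 90 106 107 109 109 107 109 108 108 109 107 106 83 66 67 67 67 68 64 63 80 99 78 60 63 63 63 61 59 55 55 67
```

Rims read at columns 258 and 282 give an upper rim centre of v≈163.9, so z≈311, and the tumbler is aligned over its twin. Lowering now.

```bash
python3 -m jog '[0,0,-0.03,0,60, 0,0,-0.055,0,60, 0,0,-0.075,0,60, 0,0,-0.085,0,60, 0,0,-0.092,0,60, 0,0,-0.096,0,60, 0,0,-0.096,0,60, 0,0,-0.096,0,60]' 25
```

```text
t: 4.7
position: [625.7, -59.5, 207.8]
tcp_rot: [-0.052, 3.139, 0.0]
wrist_force: [0.6, -0.1, -0.6]
opening: 65.6
grip_force: 28.8
```

```bash
python3 -m jog '[0,0,-0.002,0,60, 0,0,-0.002,0,60, 0,0,-0.002,0,85, 0,0,-0.002,0,85, 0,0,-0.002,0,85, 0,0,-0.002,0,85, 0,0,0.03,0,85, 0,0,0.07,0,85, -0.05,0,0.09,0,85, -0.1,0,0.09,0,85, -0.1,0.05,0.09,0,85]'
python3 - <<'E'
from h import *
s=manip.get_image('side');g=cv2.cvtColor(s['color'],cv2.COLOR_RGB2GRAY).astype(int)
for u in (262,268,280): print(u,' '.join(map(str,g[160:220,u])))
cv2.imwrite('pics/c5.png',crop(s,215,90,345,260,3));print(manip.observe()['position'])
for z in (140,100):print(pix(s,(625,-25,z+99)),pix(s,(625,-93,z+99)))
E
```

```text
t: 5.62
position: [547.0, -25.9, 276.5]
tcp_rot: [-0.045, 3.139, -0.001]
wrist_force: [2.4, 1.7, 0.8]
opening: 84.9
grip_force: 0.0
262 80 79 79 79 81 80 81 79 80 80 81 83 64 50 126 110 109 106 110 137 81 82 83 86 84 85 84 85 85 83 84 85 84 84 81 92 145 62 73 73 73 74 73 72 73 71 70 77 119 107 68 70 71 73 72 73 72 72 71 71
268 83 82 82 83 84 82 82 83 82 82 83 83 82 41 95 105 103 116 134 81 89 91 91 90 92 91 90 89 90 86 87 91 90 87 86 84 95 136 69 75 75 76 76 76 77 76 76 77 72 84 143 69 74 75 77 75 75 74 76 76
280 23 22 22 25 24 19 38 103 99 111 110 108 109 109 97 105 104 101 100 102 108 134 111 85 88 90 92 92 89 88 87 106 143 99 64 68 70 68 69 67 68 68 67 67 65 65 79 102 73 69 70 73 71 70 71 69 68 67 68 64
[548.72754037 -18.23705655 275.3874997 ]
(np.float64(269.1156772369633), np.float64(198.3605749432166)) (np.float64(272.5250759549687), np.float64(177.71070871172208))
(np.float64(269.87522504004374), np.float64(210.81082140130437)) (np.float64(273.18946853298314), np.float64(190.19449911871058))
```

View pics/c5.png

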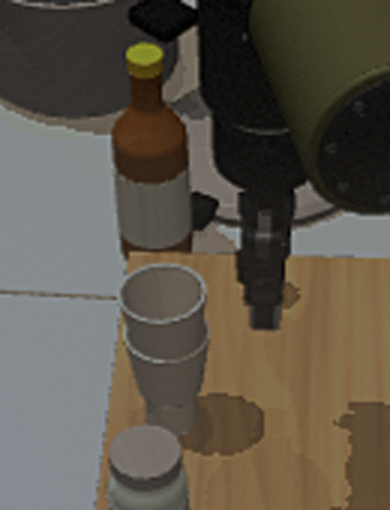

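Nested: the rims are 40 mm apart, at crop (162,290) and (166,340), and the jar is undisturbed. Next, move over the far level.

```bash
python3 -m jog '[-0.03,0.05,0,-0.07,85, -0.06,0.1,0,-0.14,85, -0.073,0.15,0,-0.226,85, -0.073,0.2,-0.04,-0.226,85, -0.073,0.25,-0.08,-0.226,85, -0.073,0.3,-0.12,-0.226,85, -0.073,0.345,-0.15,-0.226,85, -0.073,0.39,-0.18,-0.226,85, -0.073,0.435,-0.207,-0.226,85, -0.073,0.477,-0.207,-0.226,85, -0.073,0.477,-0.207,-0.226,85, -0.073,0.477,-0.207,-0.226,85]'
python3 - <<'E'
from h import *
s=manip.get_image('side');t=manip.get_image('top')
cv2.imwrite('pics/c6.png',np.hstack([crop(s,255,320,385,440,3),crop(t,130,200,260,320,3)]));o=manip.observe();print(o['position'],o['qpos'])
P=o['position']
for n,d in(('s',s),('t',t)):print(n,pix(d,(P[0],P[1],34)),pix(d,P))
E
```

```text
t: 6.67
position: [494.4, 337.9, 116.1]
tcp_rot: [-0.498, -3.099, 0.005]
wrist_force: [-0.7, -1.3, 0.4]
opening: 85.1
grip_force: 0.0
[495.493261   335.92721424 118.44903301] [ 9.30334892e-01  5.36503259e-02 -1.06644558e-01  1.69244199e-04
 -1.41147638e+00 -2.82197891e+00]
s (np.float64(315.1560762986662), np.float64(393.4153528517828)) (np.float64(315.71771909823497), np.float64(373.29147995941673))
t (np.float64(179.55788092233948), np.float64(257.24679030817)) (np.float64(170.88017203031495), np.float64(251.62729680098064))
```

View pics/c6.png

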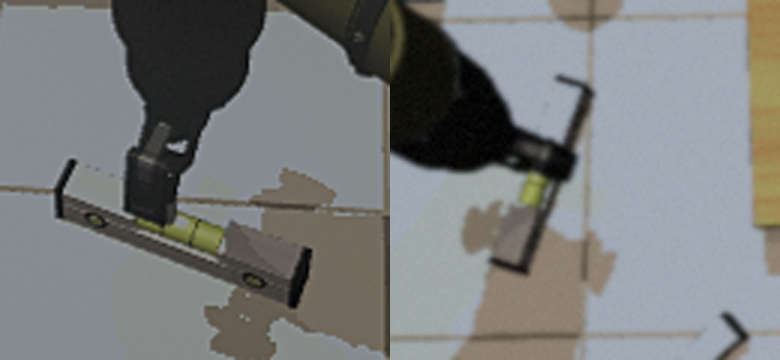

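The gripper is centred over the far level, with the vial between the fingers and the finger line across its width. Descend and grip.

```bash
python3 -m jog '[0,0,-0.05,0,85, 0,0,-0.1,0,85, 0,0,-0.135,0,85, 0,0,-0.149,0,70, 0,0,-0.149,0,50, 0,0,-0.149,0,20, 0,0,-0.149,0,20, 0,0,-0.149,0,20, 0,0,-0.149,0,20, 0,0,-0.149,0,20, 0,0,-0.149,0,20, 0,0,-0.149,0,20]' 60
```

```text
t: 7.77
position: [497.0, 336.8, 10.1]
tcp_rot: [0.502, 3.098, 0.005]
wrist_force: [-1.7, -0.8, 6.5]
opening: 24.1
grip_force: 61.8
```

```bash
python3 -m jog '[0,0,0.03,0,20, 0,0,0.07,0,20, 0,0,0.12,0.1,20, 0.02,0,0.16,0.2,20, 0.05,0,0.19,0.3,20, 0.05,-0.03,0.2,0.4,20, 0.05,-0.06,0.2,0.5,20, 0.05,-0.09,0.2,0.6,20, 0.05,-0.12,0.2,0.7,20, 0.05,-0.15,0.2,0.8,20, 0.05,-0.15,0.2,0.88,20, 0.05,-0.15,0.2,0.96,20]' 60
python3 - <<'E'
from h import *
o=manip.observe();R=cv2.Rodrigues(np.array(o['tcp_rot']))[0];print(o['position'],np.degrees(np.arctan2(R[1,1],R[0,1])),o['qpos'][5],o['wrist_force'],o['moment'])
E
```

```text
t: 8.77
position: [533.1, 222.3, 157.5]
tcp_rot: [-1.413, 2.806, 0.001]
wrist_force: [0.3, 0.4, -3.3]
opening: 24.3
grip_force: 60.6
[533.08606229 222.26195017 157.51905255] 143.44838661803573 -1.379604478436458 [ 0.26890586  0.36389837 -3.2853162 ] [ 0.04231963 -0.00401116  0.0172446 ]
```

```bash
python3 -m jog '[0.002,0,0,0.08,20, 0.002,-0.03,0,0.16,20, 0.002,-0.07,0,0.24,20, 0.002,-0.12,0,0.32,20, 0.002,-0.17,0,0.4,20, 0.002,-0.22,0,0.433,20, 0.002,-0.27,0,0.433,20, 0.002,-0.31,0,0.433,20, 0.002,-0.34,0,0.433,20, 0.002,-0.34,-0.03,0.433,20, 0.002,-0.34,-0.045,0.433,20, 0.002,-0.34,-0.045,0.433,20]' 60
python3 - <<'E'
from h import *
o=manip.observe();R=cv2.Rodrigues(np.array(o['tcp_rot']))[0];print(o['position'],np.degrees(np.arctan2(R[1,1],R[0,1])),o['qpos'][5],o['wrist_force'],o['moment'])
E
```

```text
t: 9.77
position: [532.6, -31.6, 119.7]
tcp_rot: [2.259, -2.177, -0.007]
wrist_force: [-0.6, 0.3, -3.9]
opening: 24.6
grip_force: 60.5
[532.62635048 -31.57501036 119.66870884] -177.88395772729726 -0.27908044746466615 [-0.61148635  0.34467015 -3.92275477] [0.05655634 0.10189913 0.03586515]
```

```bash
python3 -m jog '[0.002,0,-0.004,0,20, 0.002,0,-0.008,0,20, 0.002,0,-0.012,0,20, 0.002,0,-0.012,0,20, 0.002,0,-0.012,0,20]' 60
```

```text
t: 10.18
position: [536.3, -31.3, 114.5]
tcp_rot: [-2.264, 2.178, -0.0]
wrist_force: [-0.6, -0.0, -2.4]
opening: 24.2
grip_force: 60.5
```

```bash
python3 -m jog '[0,0,-0.003,0,20, 0,0,-0.006,0,20, 0,0,-0.006,0,20, 0,0,-0.006,0,20]' 60
```

```text
t: 10.52
position: [536.3, -31.5, 109.9]
tcp_rot: [-2.263, 2.179, -0.0]
wrist_force: [0.6, 0.9, -1.8]
opening: 24.3
grip_force: 60.7
```

```bash
python3 -m jog '[0,0,-0.002,0,20, 0,0,-0.003,0,20, 0,0,-0.003,0,20]' 60
```

```text
t: 10.77
position: [536.4, -31.6, 109.7]
tcp_rot: [-2.263, 2.178, -0.002]
wrist_force: [-5.2, 2.1, 7.5]
opening: 24.5
grip_force: 61.8
```

```bash
python3 -m jog '[0,0,0,0,46, 0,0,0,0,46, 0,0,0,0,46, 0,0,0,0,46, 0,0,0.04,0,46, 0,0,0.08,0,60, 0,0,0.11,0.08,85, 0.01,-0.05,0.11,0.16,85, 0.02,-0.1,0.11,0.24,85, 0.03,-0.15,0.11,0.32,85, 0.04,-0.2,0.11,0.4,85, 0.04,-0.24,0.11,0.48,85]' 60
python3 - <<'E'
from h import *
s=manip.get_image('side');t=manip.get_image('top')
o=manip.observe();print(o['position'],o['qpos'][5])
P=np.array([536,-31,134])
u,v=map(int,pix(s,P));print(u,v);a=crop(s,u-45,v-60,u+45,v+50,5)
u,v=map(int,pix(t,P));print(u,v);b=crop(t,u-40,v-55,u+40,v+55,4)
b=cv2.copyMakeBorder(b,0,a.shape[0]-b.shape[0],0,0,0)
cv2.imwrite('pics/c7.png',np.hstack([a,b]))
E
```

```text
t: 11.77
position: [566.6, -212.9, 189.4]
tcp_rot: [2.876, -1.262, -0.001]
wrist_force: [0.7, 0.7, 1.5]
opening: 85.2
grip_force: 0.0
[ 565.54008062 -215.20070077  188.85180223] 0.7709327967301353
308 230
312 232
```

View pics/c7.png

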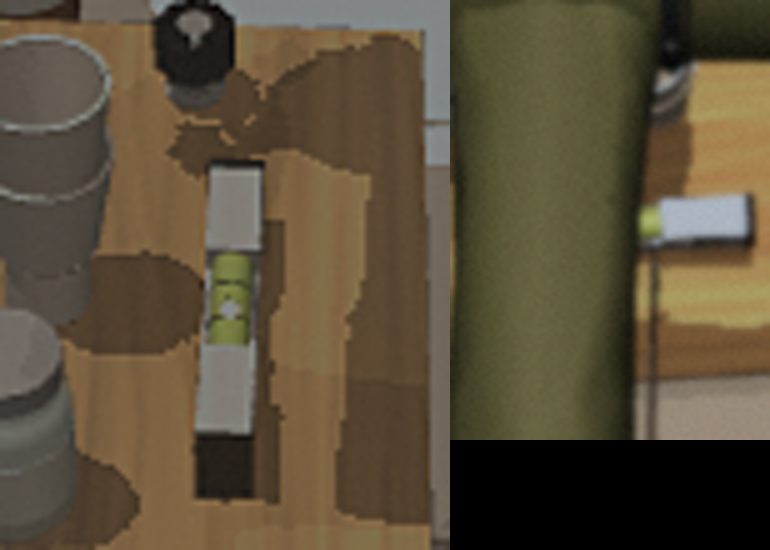

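The level lies lengthwise, with its vial at crop (230,298). The lighter bubble is at about (230,308), displaced toward +y, the high end. I'll measure it with a profile along the vial.

```bash
cat > bub.py <<'E'
from h import *
import sys
def prof(c=(536.2,-31.5),yaw=1.606,z=134.5,name='side',show=1):
    d=manip.get_image(name);ss=np.arange(-46,46.1,1.0)
    M=[];
    for w in np.arange(-4,4.1,1):
        M.append([pix(d,(c[0]+s*np.cos(yaw)-w*np.sin(yaw),c[1]+s*np.sin(yaw)+w*np.cos(yaw),z)) for s in ss])
    M=np.array(M,np.float32);im=cv2.remap(d['color'],M[...,0],M[...,1],cv2.INTER_CUBIC).astype(float).mean(0)
    return ss,im
if __name__=='__main__':
    ss,im=prof()
    for k in range(0,len(ss),2):print(int(ss[k]),im[k].astype(int),end='; ')
E
python3 bub.py
```

```text
-46 [129 125 117]; -44 [129 124 117]; -42 [129 125 117]; -40 [131 126 119]; -38 [130 127 122]; -36 [127 124 123]; -34 [101  99  87]; -32 [87 86 53]; -30 [110 113  59]; -28 [126 131  67]; -26 [121 125  67]; -24 [120 124  68]; -22 [120 123  68]; -20 [121 124  68]; -18 [123 126  69]; -16 [120 124  67]; -14 [88 90 51]; -12 [79 79 46]; -10 [114 118  65]; -8 [128 133  72]; -6 [119 123  66]; -4 [110 113  58]; -2 [108 110  64]; 0 [116 118  84]; 2 [127 129 114]; 4 [134 137 134]; 6 [134 135 133]; 8 [120 122 113]; 10 [107 110  85]; 12 [115 119  68]; 14 [122 126  62]; 16 [119 123  66]; 18 [119 123  67]; 20 [119 123  66]; 22 [119 122  63]; 24 [118 122  62]; 26 [120 123  77]; 28 [128 127 117]; 30 [131 127 131]; 32 [129 125 117]; 34 [129 125 116]; 36 [128 124 116]; 38 [128 124 116]; 40 [129 124 116]; 42 [129 124 117]; 44 [129 124 117]; 46 [129 124 116];
```

```bash
python3 -m jog '[0,0,0,0,85, 0,0,-0.04,0,85, 0,0,-0.08,0,85, 0,0,-0.1,0,85, 0,0,-0.1,0,85, 0,0,-0.1,0,85]' 40
```

```text
t: 12.42
position: [566.0, -210.0, 115.0]
tcp_rot: [2.873, -1.269, -0.001]
wrist_force: [0.6, -0.1, 0.4]
opening: 84.9
grip_force: 0.0
```

```bash
python3 -m jog '[0,-0.003,0,0,70, 0,-0.003,0,0,55, 0,-0.003,0,0,35, 0,-0.003,0,0,35, 0,-0.003,0,0,35, 0,-0.003,0,0,35, 0,-0.003,0,0,35, 0,-0.003,0,0,35]' 40
```

```text
t: 13.08
position: [566.8, -213.2, 116.5]
tcp_rot: [-2.873, 1.27, -0.003]
wrist_force: [-0.4, 1.9, 6.6]
opening: 40.0
grip_force: 40.3
```

```bash
python3 -m jog '[0,0,0,-0.04,35, 0,0,0,-0.1,35, 0,0,0,-0.17,35, 0,0,0,-0.24,35, 0,0,0,-0.31,35, 0,0,0,-0.38,35, 0,0,0,-0.45,35, 0,0,0,-0.52,35, 0,0,0,-0.59,35, 0,0,0,-0.66,35, 0,0,0,-0.73,35, 0,0,0,-0.8,35]' 40
python3 -m jog '[0,0,0,-0.07,35, 0,0,0,-0.1,35, 0,0,0,-0.1,35, 0,0,0,-0.1,35, 0,0,0,-0.1,35, 0,0,0,-0.1,35, 0,0,0,-0.1,35, 0,0,0,-0.1,35, 0,0,0,-0.1,35, 0,0,0,-0.1,35, 0,0,0,-0.1,35, 0,0,0,-0.1,35]' 40
python3 bub.py; python3 -c "
from plant import manip;o=manip.observe();print(o['qpos'][5],o['position'],o['tcp_rot'])"
```

```text
t: 14.08
position: [568.6, -212.9, 116.6]
tcp_rot: [-1.569, 2.716, -0.006]
wrist_force: [8.2, -0.6, 2.2]
opening: 40.0
grip_force: 40.3
t: 15.08
position: [568.9, -213.0, 116.6]
tcp_rot: [-1.358, 2.826, -0.005]
wrist_force: [7.9, -0.5, 2.3]
opening: 40.2
grip_force: 40.3
-46 [130 126 119]; -44 [131 126 118]; -42 [131 127 118]; -40 [133 128 121]; -38 [130 126 121]; -36 [123 119 117]; -34 [100  97  84]; -32 [89 90 54]; -30 [113 117  61]; -28 [127 133  68]; -26 [122 126  67]; -24 [121 125  68]; -22 [121 125  68]; -20 [122 126  68]; -18 [124 128  69]; -16 [121 126  68]; -14 [89 91 52]; -12 [80 81 46]; -10 [115 118  62]; -8 [129 133  75]; -6 [125 128  87]; -4 [130 132 115]; -2 [134 136 134]; 0 [133 135 131]; 2 [133 135 122]; 4 [125 128  97]; 6 [111 114  65]; 8 [92 95 46]; 10 [89 91 50]; 12 [113 117  64]; 14 [128 132  72]; 16 [122 126  69]; 18 [122 125  69]; 20 [121 124  67]; 22 [120 124  65]; 24 [118 123  63]; 26 [121 124  76]; 28 [129 128 115]; 30 [132 128 130]; 32 [131 126 119]; 34 [130 126 118]; 36 [130 126 118]; 38 [130 125 118]; 40 [130 126 118]; 42 [130 126 118]; 44 [130 126 118]; 46 [130 126 118]; -0.6465603109370373 [ 568.8494319  -213.03076714  116.57161747] [-1.35777508  2.82655141 -0.00541744]
```

```bash
python3 -m jog '[0,0,0,-0.07,35, 0,0,0,-0.12,35, 0,0,0,-0.12,35, 0,0,0,-0.12,35, 0,0,0,-0.12,85, 0,0,0,-0.12,85, 0,0,0,-0.12,85, 0,0,0,-0.12,85, 0,0,0,-0.12,85, 0,0,0.04,-0.12,85, 0,0,0.08,-0.12,85, 0,0,0.11,-0.12,85]' 40
python3 -m jog '[-0.03,-0.05,0,0,85, -0.06,-0.1,0,0,85, -0.1,-0.14,0,0,85, -0.15,-0.18,0,0,85, -0.2,-0.22,0,0,85, -0.22,-0.27,0,0,85, -0.22,-0.27,0,0,85, -0.22,-0.27,0,0,85, -0.22,-0.27,0,0,85, -0.22,-0.27,0,0,85, -0.22,-0.27,0,0,85, -0.22,-0.27,0,0,85]' 40
cat > b2.py <<'E'
from bub import *
for n in('top','side'):
    ss,im=prof(name=n);k=(abs(ss)<20)
    print(n);print([f"{int(s)}:{int(a[1])}/{int(a[2])}" for s,a in zip(ss[k],im[k])])
E
python3 b2.py
```

```text
t: 16.13
position: [566.2, -213.5, 199.9]
tcp_rot: [-1.087, 2.947, -0.002]
wrist_force: [1.0, -0.4, 1.5]
opening: 85.0
grip_force: 0.0
t: 17.13
position: [401.9, -414.9, 197.5]
tcp_rot: [1.089, -2.947, -0.0]
wrist_force: [0.4, 0.3, 0.3]
opening: 84.8
grip_force: 0.0
top
['-19:174/103', '-18:175/103', '-17:174/102', '-16:173/101', '-15:171/100', '-14:166/98', '-13:158/94', '-12:151/91', '-11:148/89', '-10:149/89', '-9:154/92', '-8:160/96', '-7:165/101', '-6:169/111', '-5:171/119', '-4:172/130', '-3:172/140', '-2:172/147', '-1:172/154', '0:173/159', '1:173/160', '2:173/160', '3:172/157', '4:171/148', '5:170/138', '6:170/127', '7:168/114', '8:167/106', '9:163/98', '10:154/89', '11:146/84', '12:143/81', '13:147/83', '14:154/87', '15:161/92', '16:167/96', '17:172/99', '18:173/100', '19:172/100']
side
['-19:124/67', '-18:127/68', '-17:129/70', '-16:125/68', '-15:109/59', '-14:88/49', '-13:73/41', '-12:74/41', '-11:89/47', '-10:109/58', '-9:122/72', '-8:126/84', '-7:125/96', '-6:126/108', '-5:127/117', '-4:127/122', '-3:126/125', '-2:127/130', '-1:126/131', '0:126/128', '1:126/118', '2:126/106', '3:125/91', '4:122/76', '5:117/66', '6:112/59', '7:104/52', '8:94/48', '9:88/48', '10:90/50', '11:100/56', '12:115/63', '13:127/69', '14:131/70', '15:128/69', '16:124/67', '17:123/67', '18:123/67', '19:123/66']
```

Top view, nearly parallax-free along y: the lines are at -10.8 and +11.9 and the bubble centre is at +0.85, so it is centred to about 0.3 mm. Next, approach over the level's -y end block with fingers shut.

```bash
python3 -m jog '[0.02,0.05,0.01,-0.07,0, 0.04,0.1,0.01,-0.14,0, 0.06,0.15,0.01,-0.21,0, 0.08,0.2,0.01,-0.28,0, 0.1,0.25,0.01,-0.35,0, 0.12,0.3,0.01,-0.43,0, 0.14,0.34,0.01,-0.43,0, 0.16,0.38,0.01,-0.43,0, 0.18,0.42,0.01,-0.43,0, 0.18,0.435,0.01,-0.43,0, 0.18,0.435,0.01,-0.43,0, 0.18,0.435,0.01,-0.43,0]' 40
python3 -m jog '[0,0,0,0,0, 0,0,0,0,0]'; python3 -c "
from plant import manip;o=manip.observe();print(o['qpos'][5],o['position'],o['wrist_force'])"
```

```text
t: 18.23
position: [536.2, -88.6, 205.0]
tcp_rot: [0.052, -3.141, 0.0]
wrist_force: [-0.0, -0.7, -0.8]
opening: 0.1
grip_force: 0.0
t: 18.4
position: [535.9, -90.2, 205.3]
tcp_rot: [-0.048, 3.141, 0.0]
wrist_force: [-0.0, -0.5, -0.2]
opening: -0.3
grip_force: 0.0
-1.7437316733103896 [535.91951841 -90.20850747 205.25037861] [-0.03278512 -0.51987926 -0.22628977]
```

```bash
python3 -m jog '[0.002,0,-0.03,0,0, 0.002,0,-0.06,0,0, 0.002,0,-0.075,0,0, 0.002,0,-0.083,0,0, 0.002,0,-0.083,0,0, 0.002,0,-0.083,0,0, 0.002,0,-0.083,0,0]'
```

```text
t: 18.98
position: [538.3, -89.7, 144.4]
tcp_rot: [-0.049, 3.139, -0.0]
wrist_force: [0.1, -0.1, 0.1]
opening: 0.2
grip_force: 0.0
```

```bash
python3 -m jog '[0,0,-0.002,0,0, 0,0,-0.004,0,0, 0,0,-0.004,0,0, 0,0,-0.004,0,0]'
```

```text
t: 19.32
position: [537.9, -89.3, 140.2]
tcp_rot: [-0.049, 3.141, 0.0]
wrist_force: [0.2, -0.4, 1.0]
opening: -0.3
grip_force: 0.5
```

```bash
python3 -m jog '[0,0,-0.001,0,0, 0,0,-0.001,0,0, 0,0,-0.001,0,0]'
```

```text
t: 19.57
position: [537.9, -89.4, 140.1]
tcp_rot: [-0.05, 3.14, -0.0]
wrist_force: [-1.9, 1.3, 5.9]
opening: -0.1
grip_force: 2.7
```

```bash
python3 -m jog '[0,0,-0.0007,0,0, 0,0,-0.0007,0,0, 0,0,-0.0007,0,0]'; python3 -m jog '[0,0,0,0,0, 0,0,0,0,0, 0,0,0,0,0, 0,0,0,0,0, 0,0,0,0,0, 0,0,0,0,0, 0,0,0,0,0, 0,0,0,0,0, 0,0,0,0,0, 0,0,0,0,0, 0,0,0,0,0, 0,0,0,0,0]'; sed -i "s/('top','side')/('side',)/" b2.py; python3 b2.py
```

```text
t: 19.82
position: [538.0, -89.4, 140.1]
tcp_rot: [-0.05, 3.14, -0.0]
wrist_force: [-3.1, 1.8, 7.0]
opening: 0.1
grip_force: 3.7
t: 20.82
position: [538.0, -89.4, 140.1]
tcp_rot: [-0.05, 3.14, -0.0]
wrist_force: [-2.9, 2.0, 6.4]
opening: 0.3
grip_force: 3.7
side
['-19:128/70', '-18:130/71', '-17:131/71', '-16:127/69', '-15:112/61', '-14:93/52', '-13:80/46', '-12:83/47', '-11:100/53', '-10:120/63', '-9:133/75', '-8:133/83', '-7:128/90', '-6:126/101', '-5:130/114', '-4:134/123', '-3:138/132', '-2:139/138', '-1:139/140', '0:137/136', '1:136/125', '2:135/112', '3:133/97', '4:127/80', '5:122/69', '6:115/62', '7:106/54', '8:96/50', '9:90/49', '10:92/52', '11:104/58', '12:119/65', '13:131/72', '14:135/73', '15:131/72', '16:128/70', '17:127/69', '18:127/70', '19:127/69']
```

```bash
python3 -m jog '[-0.0007,0.0005,-0.0005,0,0, -0.0007,0.0005,-0.001,0,0, -0.0007,0.0005,-0.001,0,0, -0.0007,0.0005,-0.001,0,0, -0.0007,0.0005,-0.001,0,0, -0.0007,0.0005,-0.001,0,0]'
```

```text
t: 21.37
position: [537.9, -89.3, 140.1]
tcp_rot: [-0.05, 3.138, -0.001]
wrist_force: [-2.3, 0.5, 9.0]
opening: 0.1
grip_force: 4.4
```

```bash
python3 -m jog '[-0.0006,0,-0.0004,0,0, -0.0006,0,-0.0004,0,0, -0.0006,0,-0.0004,0,0, -0.0006,0,-0.0004,0,0, -0.0006,0,-0.0004,0,0, -0.0006,0,-0.0004,0,0, -0.0006,0,-0.0004,0,0, -0.0006,0,-0.0004,0,0, -0.0006,0,-0.0004,0,0, -0.0006,0,-0.0004,0,0, -0.0006,0,-0.0004,0,0, -0.0006,0,-0.0004,0,0]'; python3 -m jog '[0,0,0,0,0, 0,0,0,0,0, 0,0,0,0,0, 0,0,0,0,0, 0,0,0,0,0, 0,0,0,0,0, 0,0,0,0,0, 0,0,0,0,0, 0,0,0,0,0, 0,0,0,0,0, 0,0,0,0,0, 0,0,0,0,0]'; python3 b2.py
python3 - <<'E'
from h import *
s=manip.get_image('side');cv2.imwrite('pics/c8.png',crop(s,235,110,365,320,2.8))
E
```

```text
t: 22.37
position: [537.9, -89.3, 140.1]
tcp_rot: [-0.05, 3.137, -0.001]
wrist_force: [0.1, 0.9, 9.9]
opening: 0.2
grip_force: 4.5
t: 23.37
position: [537.9, -89.3, 140.1]
tcp_rot: [-0.05, 3.137, -0.001]
wrist_force: [-0.3, 0.2, 9.0]
opening: -0.1
grip_force: 4.5
side
['-19:129/70', '-18:131/71', '-17:133/72', '-16:128/70', '-15:113/63', '-14:93/53', '-13:79/46', '-12:79/45', '-11:92/49', '-10:110/58', '-9:123/70', '-8:127/80', '-7:127/89', '-6:130/102', '-5:134/115', '-4:136/123', '-3:138/130', '-2:139/137', '-1:139/139', '0:138/136', '1:136/125', '2:135/112', '3:132/96', '4:126/79', '5:121/69', '6:115/62', '7:106/55', '8:96/50', '9:90/49', '10:92/51', '11:103/58', '12:119/66', '13:131/72', '14:135/74', '15:132/72', '16:128/69', '17:127/69', '18:127/69', '19:126/69']
```

View pics/c8.png

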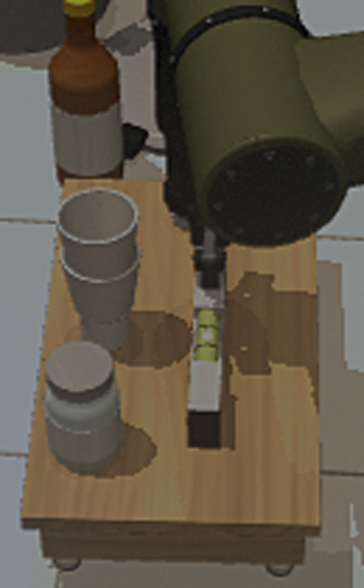

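The last picture shows the shut fingers on the level's far block, the bubble at crop (207,335) centred between the lines, and the nested tumblers and jar undisturbed. A last small nudge to 10 N, then hand in.

```bash
python3 -m jog '[0,0,-0.0003,0,0, 0,0,-0.0003,0,0, 0,0,-0.0003,0,0, 0,0,-0.0003,0,0, 0,0,-0.0003,0,0, 0,0,-0.0003,0,0]'; python3 -c "
from plant import manip;print(manip.observe()['wrist_force']);print(manip.close_job())"
```

```text
t: 23.97
position: [537.9, -89.3, 140.1]
tcp_rot: [-0.05, 3.137, -0.001]
wrist_force: [-1.8, 0.3, 9.5]
opening: 0.1
grip_force: 5.0
[-1.7907498   0.25877129  9.45915248]
the job is handed in; nothing more can be done
None
```

I handed the job in at 24 s: the tumblers are nested, the level lies lengthwise with the bubble within about 0.5 mm of centre by my camera measurement, and the arm is still pressing it down with about 9.5 N.

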